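Release the pop-out T-handle of the die box

TASK

Open the grey die box beside the stamping press: gently press the red release button on its cream cover until the steel T-handle pops up, then turn the popped-up handle a full quarter turn counterclockwise (seen from above) so that the cover unlatches and springs ajar. Leave the handle up and turned, and the cover ajar. Do not press the button hard, it breaks at 25 N, and leave the tape roll, foil spool and brass die where they are.

Things in the scene. Friction and masses are not known exactly. Their poses are not given: they have to be found in the camera images.
- die_box: grey steel box fixed to the bench, 260 (x) x 300 (y) x 130 mm high, under a 6 mm cream cover. Origin at the centre of its underside, on the bench; x points away from the robot, to the cover's hinge along the far rim; z up. A black latch plate on the cover has its top at z 138, the T-handle's turning axis at x -60, y -35, the red button at x -60, y +55.
- button_unit: steel bezel (40 mm wide, 2 mm high) of the red button. Origin on the button's axis at the latch plate's top, z out of the cover; unmoved by pressing or wear. The 24 mm plunger's top stands 10 to 20 mm above it, different each time: feel for it. 7.5 mm travel: 2 N at touch, 7 N at 5.5 mm where the handle is freed, 9 N fully down, then a hard stop. Springs back. Over 25 N on it or bezel breaks it.
- bar (a point): centre of the T-handle's steel bar, 96 mm long (its y), 14 wide (its x), 12 high, on a 12 mm stem; z out of the cover. At the start it lies 8 mm above the latch plate along the box's y, between two dish walls (12 mm high, 20 mm apart inside, 30 outside, 112 long) that stop it turning. Popped up it is 24 mm higher, underside 14 mm above the walls: grip it across its 14 mm width.
- handle_pop (a joint): how far the T-handle has popped up, m: 0 flush and caught, 0.024 fully out, pushed up by a spring of about 2 N when out (it gives if pressed down, and returns).
- handle_turn (a joint): turn of the T-handle, rad: 0 locked, grows counterclockwise seen from above, 1.57 at its stop. Stiff: about 0.25 N m of friction, stays where it is left. It can turn only when popped up. The latch lets go of the cover at about 0.8 to 1 rad.
- cover (a joint): opening of the cover, rad: 0 closed, 0.25 fully ajar (its stop). Once unlatched, a spring lifts it (about 4 N upward at the handle) and holds it ajar by itself, unless something above it holds it down.
- tape_roll: loose roll of beige masking tape lying flat, 100 mm wide, 45 mm high; origin at the centre of its underside. Leave alone.
- foil_spool: loose gold foil spool standing upright, 72 mm wide, 60 mm high; origin at the centre of its underside. Leave alone.
- brass_die: loose brass block 50 x 70 x 22 mm; origin at the centre of its underside. Leave alone.

How it is judged:
On the way, in this order (a step that is already met when the one before it is completed fails the run):
1. the T-handle has popped up (value of joint handle_pop above 0.018 m), for 0.1 s.
2. the T-handle is turned a quarter turn (value of joint handle_turn above 1.3 rad), for 0.1 s.
At the end, for the whole second after the job is handed in: The T-handle is up (more than 18 of 24 mm) and turned more than 1.3 rad (75 degrees), the cover rests ajar by more than 0.15 rad, and the three loose things are within 30 mm of where they began (value of joint handle_pop above 0.018 m and value of joint handle_turn above 1.3 rad and value of joint cover above 0.15 rad and velocity of joint cover below 0.05 rad/s and distance of each of tape_roll, foil_spool, brass_die from where it was at the start of the episode below 0.03 m); the robot touches nothing.
It fails at once if the button or its bezel is loaded with more than 25 N (contact force between any of the fingers, the arm and button_unit above 25 N).
It fails at once if a loose bystander is moved by more than 30 mm (distance of any of tape_roll, foil_spool, brass_die from where it was at the start of the episode above 0.03 m).
It also fails if it takes over 54 s, if anything falls off the work surface, if the arm or the gripper's body presses on something with over 40 N, if the wrist force passes 120 N, or if a joint passes its speed limit or range.

ROBOT

A 7-joint arm with a two-finger parallel gripper is mounted at the origin on the work surface. World frame = base frame: x ahead of the robot, y to its left, z up, the work surface at z = 0. Lengths are in m, angles in rad, forces in N, time in s.
With the tool pointing down it reaches from about 0.4 to 0.85 m from the base axis. Payload 10.4 kg.
Tool frame: the origin (TCP) lies on the centre line of the jaws, within the pads' length; the fingertips stand r.finger_overhang ahead of it and the grasp point (between the pads) lies 5 mm behind it (r.finger_overhang is the distance from the TCP to the fingertips, in m); z points along the fingers, y is the line along which they close (so a half turn about z gives the same grasp; the last joint's range is limited). The gripper opens to 87 mm and grips with 3 to 60 N. Pads are 19 mm wide; open, the fingers measure 117 mm over their backs; the gripper's body (75 mm by 190 mm) begins 51 mm behind the grasp point.
Start: joints at [1.324, 0.332, -0.065, 1.46, 0.022, 1.35, -0.088], TCP at [0.139, -0.609, 0.237] pointing down, gripper open.
Joint ranges: [-2.6, 2.6], [-0.5, 2.12], [-1.47, 1.34], [0.16, 2.42], [-1.27, 4.41], [0.06, 2.06], [-2.6, 2.6]. Speed limits (rad/s): [2.22, 2.22, 2.79, 2.79, 3.14, 3.14, 3.14].

INTERFACE

Orientations are given as a unit quaternion [x, y, z, w].
In Python, from bench import read_state, viewer, r gives the robot as it stands.
- The arm moves only by the tool carry_out, never from a script. Its argument "moves" is a list of rows, each a list of 6 numbers: the shift along the tool's x, y, z in units of 40 mm (1.0 is 40 mm), then the turn, a rotation vector about the tool's x, y, z in units of 8 degrees (1.0 is 8 degrees). A call has 1 to 20 rows; each row shifts and turns the commanded pose from where the row before left it, along the tool's axes as they then stand; what a row does not reach is not made up. A row lasts 1/8 s, in which the tool goes at most 62.5 mm and 10.7 degrees, less where a joint would pass 70% of its speed; a pose out of reach is approached as far as the arm can. A call is refused whole if a number of a shift passes 1 or a number of a turn 1, either way. A call with a gripper value outside its range is refused whole. "fingers" is the finger opening in mm, from 0 to 87, set as the call begins (left out, the last holds). The fingers move at their own pace and stop on an object; "force" is the grip in N (left out, the last holds). Time passes only in rows, so rows that do not move let the fingers close. It gives the time, the measured TCP pose, the force, the opening and the grip force at its end, in the units of the state.
- read_state(): the state, without advancing time (a new reading comes with each control period).
- viewer.camera(name): name is "scene" or "side" or "wrist"; returns a dict with "pixels" (384x512x3 uint8, red, green, blue), "range_z" (384x512 float32, m along the optical axis (not along the pixel's ray), 0 where there is no reading), "fx", "fy", "cx", "cy" (pixels), "xyz" and "orientation" of the camera in the world. Camera axes: x right, y down, z forward; pixel columns grow to the right and rows downward; lengths in m; the calibration is good to about 2 mm. A picture is of the moment at which its call begins.
- r.close_job(): hands the job in; it is judged then, once.
The state is a dict: "time": time; "joint_positions": joint angles; "joint_vel": joint speeds; "joint_torque": joint torques, N m; "ee_pos": TCP position; "eef_rot": TCP orientation; "ft_force": force on the tool from outside, world axes, zero at the start; "torque": the same for the moment, N m; "width": finger opening in m; "grip_force": force on a finger pad.
Only numpy, scipy, OpenCV 4.12 (cv2) and the standard library are available. Lean on these libraries where they do the work, as an engineer would, in place of code of your own. Each camera call takes 0.05 s, during which the arm holds its last target. There are 200 camera calls.

## Working session

There is one attempt and no reset: what is moved stays moved. The work goes in short steps, Python scripts to look and compute and a tool call to move; the robot and the scene stay as the last step left them, time stands still between calls to the robot, and variables do not carry over. Pictures are saved under pics/ and viewed, at most 10 in all, crops included, and the job is handed in when it is done.

Besides the shell and the picture viewer there is one more tool, called as name([rows], argument=value, ...), one row to a line, values as JSON. carry_out: Moves the arm, as the interface text tells. Its arguments: {"type":"object","properties":{"moves":{"type":"array","items":{"type":"array","items":{"type":"number"}}},"fingers":{"type":"number"},"force":{"type":"number"}},"required":["moves"]}

```bash
mkdir -p pics; ls
cat > h.py <<'E'
import numpy as np, cv2
from scipy.spatial.transform import Rotation as R
from bench import read_state, viewer, r
def cloud(c):
    d=c["range_z"]; v,u=np.mgrid[:d.shape[0],:d.shape[1]]
    P=np.dstack([(u-c["cx"])/c["fx"]*d,(v-c["cy"])/c["fy"]*d,d])
    return P@R.from_quat(c["orientation"]).as_matrix().T+np.array(c["xyz"])
def save(n,c): cv2.imwrite(f"pics/{n}.png",cv2.cvtColor(c["pixels"],cv2.COLOR_RGB2BGR))
E
python3 - <<'E'
from h import *
s=read_state(); print({k:np.round(v,3) for k,v in s.items()}, r.finger_overhang)
C={n:viewer.camera(n) for n in("scene","side")}
for n,c in C.items():
    print(n,np.round(c["xyz"],3),np.round(c["orientation"],3),c["fx"])
    np.savez(n+".npz",**{k:np.array(v) for k,v in c.items()})
    P=cloud(c); h=cv2.cvtColor(c["pixels"],cv2.COLOR_RGB2HSV)
    m=((h[...,0]<6)|(h[...,0]>174))&(h[...,1]>150)&(h[...,2]>90)
    k,l,st,ce=cv2.connectedComponentsWithStats(m.astype(np.uint8))
    for i in range(1,k):
        if st[i,4]>15: print(st[i],np.round(np.median(P[l==i],0),3))
cv2.imwrite("pics/both.png",cv2.resize(cv2.cvtColor(np.hstack([C["scene"]["pixels"],C["side"]["pixels"]]),cv2.COLOR_RGB2BGR),(800,300)))
save("scene",C["scene"])
E
```

```text
pics
{'time': np.float64(0.0), 'joint_positions': array([ 1.324,  0.333, -0.065,  1.461,  0.022,  1.35 , -0.088]), 'joint_vel': array([ 0.001, -0.   ,  0.   ,  0.   , -0.001,  0.   , -0.   ]), 'joint_torque': array([ 0.0000e+00, -6.2326e+01,  2.5000e-02, -3.8990e+01, -6.1000e-02,
        3.9000e-02,  0.0000e+00]), 'ee_pos': array([ 0.139, -0.609,  0.236]), 'eef_rot': array([ 0.994,  0.112, -0.   , -0.001]), 'ft_force': array([ 1.03 , -1.398,  0.135]), 'torque': array([0.023, 0.051, 0.024]), 'grip_force': np.float64(0.0), 'width': np.float64(0.087)} 0.014
scene [ 0.712 -0.432  0.753] [ 0.945  0.117 -0.043 -0.302] 380.03667565535545
[236 118  10   9  78] [0.513 0.163 0.149]
side [-0.058  0.627  0.802] [-0.367  0.824 -0.398  0.166] 459.0385143342471
[231 208  11  10  87] [0.51  0.169 0.147]
```

View pics/both.png

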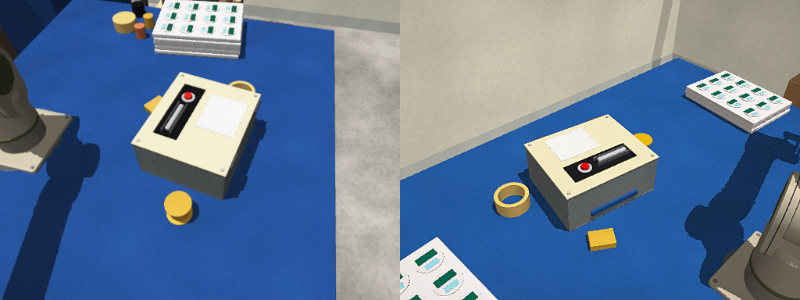

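Run:
```python
from h import *
for n in("scene","side"):
    c=dict(np.load(n+".npz")); P=cloud(c); h=cv2.cvtColor(c["pixels"],cv2.COLOR_RGB2HSV)
    z=P[...,2]; ok=c["range_z"]>0
    # black latch plate near cover height; cover cream
    near=np.hypot(P[...,0]-.52,P[...,1]-.13)<.3
    for nm,m in(("top",ok&near&(z>.125)&(z<.145)),("black",ok&near&(h[...,2]<60)&(z>.13)&(z<.15)),("high",ok&near&(z>.141)&(z<.17)&(h[...,1]<60))):
        k,l,st,ce=cv2.connectedComponentsWithStats(m.astype(np.uint8))
        for i in range(1,k):
            if st[i,4]>60:
                p=P[l==i]; (cx,cy),(w,hh),a=cv2.minAreaRect(p[:,:2].astype(np.float32))
                print(n,nm,st[i],np.round([cx,cy,w,hh,a],3),np.round(np.median(p[:,2]),3))
```

```text
scene top [  168    92   166   135 12784] [ 0.566  0.103  0.308  0.272 81.571] 0.137
scene black [ 197  108   66   71 1401] [5.0400e-01 1.1300e-01 2.0200e-01 6.8000e-02 8.1268e+01] 0.139
scene high [203 129  38  43 598] [4.9500e-01 7.8000e-02 1.1400e-01 3.9000e-02 8.0741e+01] 0.151
side top [ 159  146  173  111 9742] [ 0.566  0.103  0.307  0.273 81.773] 0.136
side black [ 209  184   93   49 1134] [5.0400e-01 1.1600e-01 2.0400e-01 7.1000e-02 8.2178e+01] 0.138
side high [247 185  48  27 530] [5.0200e-01 7.7000e-02 1.1200e-01 4.2000e-02 8.0595e+01] 0.149
```

The stacked view shows the box with the button at about (188,97) in the left half and (584,167) in the right, and the flush handle beside it. The spool, tape roll and die stand around the box. From range data the box centre is (0.566, 0.103) with a yaw of about -8.5°. That puts the button at (0.515, 0.166), against (0.512, 0.166) measured directly, and the handle axis at about (0.501, 0.077).

```bash
cat >> h.py <<'E'
def plan(x,y,z,yaw,n,start=None):
    """rows (tool units) to go straight to TCP x,y,z with tool x at yaw deg, tool z down, in n rows"""
    s=read_state(); p,q=start or (s["ee_pos"],s["eef_rot"]); p=np.array(p); Q=R.from_quat(q)
    T=R.from_euler("z",yaw,degrees=True)*R.from_euler("x",180,degrees=True)
    rv=(T*Q.inv()).as_rotvec()/n; d=(np.array([x,y,z])-p)/n
    for i in range(n):
        t=Q.inv().apply(d)/.04; w=np.degrees(Q.inv().apply(rv))/8
        print(np.round(np.r_[t,w],2).tolist()); Q=R.from_rotvec(rv)*Q; p=p+d
    return p,Q.as_quat()
E
python3 - <<'E'
from h import *
e=plan(.45,-.25,.27,50,12); print(); plan(.514,.166,.26,81.5,11,e)
E
```

```text
[0.8, -0.59, -0.07, -0.0, -0.0, -0.39]
[0.83, -0.54, -0.07, -0.0, -0.0, -0.39]
[0.86, -0.5, -0.07, -0.0, -0.0, -0.39]
[0.88, -0.45, -0.07, -0.0, -0.0, -0.39]
[0.91, -0.4, -0.07, -0.0, -0.0, -0.39]
[0.93, -0.35, -0.07, -0.0, -0.0, -0.39]
[0.94, -0.3, -0.07, -0.0, -0.0, -0.39]
[0.96, -0.25, -0.07, -0.0, -0.0, -0.39]
[0.97, -0.2, -0.07, -0.0, -0.0, -0.39]
[0.98, -0.14, -0.07, -0.0, -0.0, -0.39]
[0.99, -0.09, -0.07, -0.0, -0.0, -0.39]
[0.99, -0.04, -0.07, -0.0, -0.0, -0.39]

[0.82, -0.5, 0.02, -0.0, 0.0, -0.36]
[0.84, -0.45, 0.02, -0.0, 0.0, -0.36]
[0.86, -0.41, 0.02, -0.0, 0.0, -0.36]
[0.88, -0.37, 0.02, -0.0, 0.0, -0.36]
[0.9, -0.32, 0.02, -0.0, 0.0, -0.36]
[0.92, -0.28, 0.02, -0.0, 0.0, -0.36]
[0.93, -0.23, 0.02, -0.0, 0.0, -0.36]
[0.94, -0.19, 0.02, -0.0, 0.0, -0.36]
[0.95, -0.14, 0.02, -0.0, 0.0, -0.36]
[0.95, -0.09, 0.02, -0.0, 0.0, -0.36]
[0.96, -0.04, 0.02, -0.0, 0.0, -0.36]
```

carry_out([
  [0.8, -0.59, -0.07, 0, 0, -0.39],
  [0.83, -0.54, -0.07, 0, 0, -0.39],
  [0.86, -0.5, -0.07, 0, 0, -0.39],
  [0.88, -0.45, -0.07, 0, 0, -0.39],
  [0.91, -0.4, -0.07, 0, 0, -0.39],
  [0.93, -0.35, -0.07, 0, 0, -0.39],
  [0.94, -0.3, -0.07, 0, 0, -0.39],
  [0.96, -0.25, -0.07, 0, 0, -0.39],
  [0.97, -0.2, -0.07, 0, 0, -0.39],
  [0.98, -0.14, -0.07, 0, 0, -0.39],
  [0.99, -0.09, -0.07, 0, 0, -0.39],
  [0.99, -0.04, -0.07, 0, 0, -0.39],
  [0, 0, 0, 0, 0, 0],
])

```text
time: 1.72
ee_pos: [0.4519, -0.2452, 0.2705]
eef_rot: [0.904, 0.428, 0.001, -0.0]
ft_force: [-1.3, -0.3, 0.6]
width: 0.0868
grip_force: 0.0
```

carry_out([
  [0.82, -0.5, 0.02, 0, 0, -0.36],
  [0.84, -0.45, 0.02, 0, 0, -0.36],
  [0.86, -0.41, 0.02, 0, 0, -0.36],
  [0.88, -0.37, 0.02, 0, 0, -0.36],
  [0.9, -0.32, 0.02, 0, 0, -0.36],
  [0.92, -0.28, 0.02, 0, 0, -0.36],
  [0.93, -0.23, 0.02, 0, 0, -0.36],
  [0.94, -0.19, 0.02, 0, 0, -0.36],
  [0.95, -0.14, 0.02, 0, 0, -0.36],
  [0.0, 0, 0, 0, 0, 0],
  [0, 0, 0, 0, 0, 0],
])

```text
time: 3.1
ee_pos: [0.4999, 0.0921, 0.2629]
eef_rot: [0.787, 0.617, -0.0, 0.0]
ft_force: [0.2, -0.1, 0.5]
width: 0.0872
grip_force: 0.0
```

Run:
```python
from h import *
s=read_state(); print(s["time"],np.round(s["ee_pos"],4),R.from_quat(s["eef_rot"]).as_matrix().round(3)[:,0],s["joint_positions"].round(2) if hasattr(s["joint_positions"],'round') else s["joint_positions"],np.round(s["ft_force"],2))
c=viewer.camera("wrist"); save("w1",c); P=cloud(c); h=cv2.cvtColor(c["pixels"],cv2.COLOR_RGB2HSV)
m=((h[...,0]<6)|(h[...,0]>174))&(h[...,1]>150)&(h[...,2]>90)
k,l,st,ce=cv2.connectedComponentsWithStats(m.astype(np.uint8))
for i in range(1,k):
    if st[i,4]>60:
        p=P[l==i];p=p[p[:,2]>.1]; print(st[i],np.median(p,0).round(4),p.min(0).round(3),p.max(0).round(3))
```

```text
3.1 [0.4999 0.0921 0.2629] [ 0.238  0.971 -0.001] [ 0.48  0.13 -0.81  1.69  0.09  1.37 -0.58] [ 0.16 -0.11  0.49]
[232  88  30  32 729] [0.515  0.1661 0.1495] [0.504 0.155 0.147] [0.526 0.177 0.412]
```

View pics/w1.png

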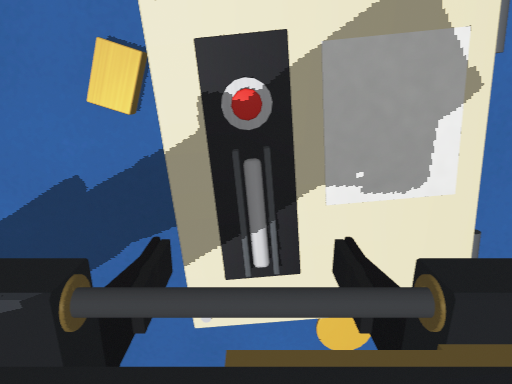

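The wrist view shows the button at about (247,103), the flush handle running from (252,160) to (262,265) and its dish walls either side. The button is at (0.515, 0.166), which agrees with the first estimate.

Run:
```python
from h import *
e=plan(.515,.166,.215,81.5,3); print(); plan(.515,.166,.172,81.5,3,e)
```

```text
[0.63, -0.03, 0.4, 0.0, 0.0, -0.22]
[0.63, -0.01, 0.4, 0.0, 0.0, -0.22]
[0.63, 0.01, 0.4, 0.0, 0.0, -0.22]

[0.0, -0.0, 0.36, -0.0, 0.0, -0.0]
[0.0, -0.0, 0.36, -0.0, 0.0, -0.0]
[0.0, -0.0, 0.36, -0.0, 0.0, -0.0]
```

carry_out([
  [0.63, -0.03, 0.4, 0, 0, -0.22],
  [0.63, 0, 0.4, 0, 0, -0.22],
  [0.63, 0, 0.4, 0, 0, -0.22],
  [0, 0, 0.3, 0, 0, 0],
  [0, 0, 0.3, 0, 0, 0],
  [0, 0, 0.3, 0, 0, 0],
  [0, 0, 0, 0, 0, 0],
  [0, 0, 0, 0, 0, 0],
  [0, 0, 0, 0, 0, 0],
], fingers=0, force=20)

```text
time: 4.28
ee_pos: [0.5152, 0.1659, 0.1795]
eef_rot: [0.758, 0.652, 0.0, 0.0]
ft_force: [0.1, 0.0, -0.3]
width: 0.0056
grip_force: 0.0
```

carry_out([
  [0, 0, 0, 0, 0, 0],
  [0, 0, 0.1, 0, 0, 0],
  [0, 0, 0.1, 0, 0, 0],
  [0, 0, 0.05, 0, 0, 0],
  [0, 0, 0.05, 0, 0, 0],
  [0, 0, 0.05, 0, 0, 0],
  [0, 0, 0, 0, 0, 0],
])

```text
time: 5.15
ee_pos: [0.5148, 0.1659, 0.1648]
eef_rot: [0.758, 0.653, -0.0, -0.0]
ft_force: [-0.5, -0.8, 0.2]
width: 0.0005
grip_force: 0.0
```

carry_out([
  [0, 0, 0.025, 0, 0, 0],
  [0, 0, 0.025, 0, 0, 0],
  [0, 0, 0, 0, 0, 0],
])

```text
time: 5.52
ee_pos: [0.515, 0.166, 0.1631]
eef_rot: [0.758, 0.653, 0.0, 0.0]
ft_force: [-0.9, -0.6, 2.0]
width: 0.0007
grip_force: 1.2
```

carry_out([
  [0, 0, 0.025, 0, 0, 0],
  [0, 0, 0.025, 0, 0, 0],
  [0, 0, 0, 0, 0, 0],
])

```text
time: 5.9
ee_pos: [0.5149, 0.166, 0.161]
eef_rot: [0.758, 0.653, 0.0, 0.0]
ft_force: [-1.0, -0.7, 3.7]
width: 0.0003
grip_force: 2.0
```

carry_out([
  [0, 0, 0.025, 0, 0, 0],
  [0, 0, 0.025, 0, 0, 0],
  [0, 0, 0, 0, 0, 0],
])

```text
time: 6.28
ee_pos: [0.5149, 0.166, 0.159]
eef_rot: [0.758, 0.653, 0.0, 0.0]
ft_force: [-1.4, 0.3, 5.9]
width: 0.0007
grip_force: 2.8
```

carry_out([
  [0, 0, 0.025, 0, 0, 0],
  [0, 0, 0.012, 0, 0, 0],
  [0, 0, 0, 0, 0, 0],
])

```text
time: 6.65
ee_pos: [0.5149, 0.166, 0.1576]
eef_rot: [0.758, 0.653, 0.0, 0.0]
ft_force: [-2.0, -0.7, 5.6]
width: 0.0005
grip_force: 3.0
```

carry_out([
  [0, 0, 0.02, 0, 0, 0],
  [0, 0, 0, 0, 0, 0],
])

```text
time: 6.9
ee_pos: [0.515, 0.166, 0.1569]
eef_rot: [0.758, 0.653, 0.0, 0.0]
ft_force: [-2.1, -1.2, 7.0]
width: 0.0001
grip_force: 3.3
```

Run:
```python
from h import *
for n in ("scene","side"):
    c=viewer.camera(n); P=cloud(c); d=P[...,:2]-[.501,.077]
    m=(np.hypot(d[...,0],d[...,1])<.06)&(P[...,2]>.164)&(P[...,2]<.19)&(c["range_z"]>0)
    print(n,m.sum(),np.median(P[m],0) if m.sum() else "")
    if m.sum()>20: print(cv2.minAreaRect(P[m][:,:2].astype(np.float32)))
```

```text
scene 272 [0.49932274 0.07198097 0.17567591]
((0.4982656240463257, 0.07549606263637543), (0.09597914665937424, 0.01419867854565382), 81.90668487548828)
side 103 [0.49088052 0.0512329  0.17391443]
((0.4932931661605835, 0.050831180065870285), (0.040213800966739655, 0.01584254577755928), 84.38884735107422)
```

The handle has popped. I'll back off, move above it, and look at it with the wrist camera.

carry_out([
  [0, 0, -0.4, 0, 0, 0],
  [0, 0, -0.8, 0, 0, 0],
  [0, 0, -0.8, 0, 0, 0],
  [-0.5, 0, 0, 0, 0, 0],
  [-0.6, 0, 0, 0, 0, 0],
  [-0.6, 0, 0, 0, 0, 0],
  [-0.6, 0, 0, 0, 0, 0],
  [0, 0, 0, 0, 0, 0],
  [0, 0, 0, 0, 0, 0],
], fingers=50)

```text
time: 8.12
ee_pos: [0.5012, 0.0757, 0.2371]
eef_rot: [0.758, 0.653, 0.0, 0.0]
ft_force: [0.2, -0.5, -0.1]
width: 0.0502
grip_force: 0.0
```

Run:
```python
from h import *
s=read_state(); print(np.round(s["ee_pos"],4),s["width"],np.round(s["joint_positions"],2))
for n in ("scene","wrist","side"):
    c=viewer.camera(n); P=cloud(c); d=P[...,:2]-[.499,.076]
    if n=="wrist": save("w2",c)
    if n=="scene": save("s2",c)
    ax=np.array([.141,.99]); a=d@ax; b=d@np.array([.99,-.141])
    m=(abs(a)<.06)&(abs(b)<.014)&(P[...,2]>.164)&(P[...,2]<.19)&(c["range_z"]>0)
    if m.sum()>20: print(n,m.sum(),np.percentile(P[m][:,2],[5,25,50,75,95]).round(4),cv2.minAreaRect(P[m][:,:2].astype(np.float32)))
```

```text
[0.5012 0.0757 0.2371] 0.05017754808790947 [ 0.52  0.14 -0.82  1.73  0.11  1.31 -0.47]
scene 243 [0.1706 0.1748 0.1765 0.1774 0.1784] ((0.4983241558074951, 0.07297749817371368), (0.08926483988761902, 0.013411278836429119), 81.48059844970703)
wrist 2718 [0.1741 0.1761 0.1769 0.1774 0.1781] ((0.5013649463653564, 0.07743184268474579), (0.09515271335840225, 0.014049322344362736), 81.50341033935547)
side 267 [0.1669 0.1711 0.1743 0.1757 0.1772] ((0.49779000878334045, 0.07786939293146133), (0.09544391185045242, 0.015811780467629433), 80.56141662597656)
```

View pics/w2.png

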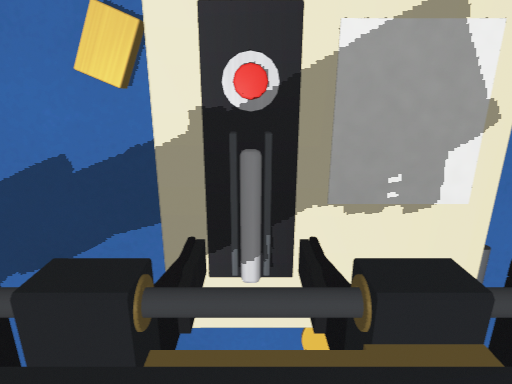

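The wrist view shows the bar popped up, running from (250,150) to (250,280) and centred between the jaws. Its top is at 0.177, against 0.176 expected, with its centre at (0.501, 0.077).

carry_out([
  [0.03, 0, 0.5, 0, 0, 0],
  [0, 0, 0.5, 0, 0, 0],
  [0, 0, 0.4, 0, 0, 0],
  [0, 0, 0.3, 0, 0, 0],
  [0, 0, 0, 0, 0, 0],
  [0, 0, 0, 0, 0, 0],
])

```text
time: 9.02
ee_pos: [0.5017, 0.0763, 0.1692]
eef_rot: [0.758, 0.653, 0.0, 0.0]
ft_force: [-0.3, -0.0, 0.3]
width: 0.0499
grip_force: 0.0
```

carry_out([
  [0, 0, 0, 0, 0, 0],
  [0, 0, 0, 0, 0, 0],
  [0, 0, 0, 0, 0, 0],
  [0, 0, 0, 0, 0, 0],
  [0, 0, 0, 0, 0, 0],
  [0, 0, 0, 0, 0, 0],
], fingers=0, force=55)

```text
time: 9.78
ee_pos: [0.5003, 0.0763, 0.1683]
eef_rot: [0.758, 0.653, -0.001, -0.001]
ft_force: [-4.0, -0.4, 2.6]
width: 0.0135
grip_force: 55.0
```

carry_out([
  [0, 0, 0, 0, 0, -0.6],
  [0, 0, 0, 0, 0, -0.8],
  [0, 0, 0, 0, 0, -0.8],
  [0, 0, 0, 0, 0, -0.8],
  [0, 0, 0, 0, 0, -0.8],
  [0, 0, 0, 0, 0, 0],
])

```text
time: 10.52
ee_pos: [0.5013, 0.0763, 0.1687]
eef_rot: [0.561, 0.828, -0.0, -0.0]
ft_force: [-2.2, -0.4, 3.3]
width: 0.0135
grip_force: 55.1
```

Run:
```python
from h import *
s=read_state(); a=R.from_quat(s["eef_rot"]).as_matrix()[:,0]; print(np.degrees(np.arctan2(a[1],a[0])),np.round(s["ee_pos"],4),np.round(s["joint_positions"],2),np.round(s["torque"],2),np.round(s["ft_force"],2))
```

```text
111.8191816387265 [0.5013 0.0763 0.1687] [ 0.56  0.22 -0.88  1.82  0.19  1.18 -0.  ] [0.11 0.59 0.04] [-2.17 -0.41  3.29]
```

carry_out([
  [0, 0, 0, 0, 0, -0.8],
  [0, 0, 0, 0, 0, -0.8],
  [0, 0, 0, 0, 0, -0.8],
  [0, 0, 0, 0, 0, -0.8],
  [0, 0, 0, 0, 0, -0.8],
  [0, 0, 0, 0, 0, -0.8],
  [0, 0, 0, 0, 0, -0.8],
  [0, 0, 0, 0, 0, -0.8],
  [0, 0, 0, 0, 0, -0.6],
  [0, 0, 0, 0, 0, 0],
])

```text
time: 11.78
ee_pos: [0.5018, 0.0767, 0.169]
eef_rot: [0.107, 0.994, 0.001, 0.0]
ft_force: [1.5, 2.6, 2.1]
width: 0.0134
grip_force: 55.1
```

Run:
```python
from h import *
s=read_state(); a=R.from_quat(s["eef_rot"]).as_matrix()[:,0]; print(np.degrees(np.arctan2(a[1],a[0])),np.round(s["ee_pos"],4),np.round(s["joint_positions"],2),np.round(s["torque"],2),np.round(s["ft_force"],2))
c=viewer.camera("scene"); cv2.imwrite("pics/s3.png",cv2.cvtColor(c["pixels"],cv2.COLOR_RGB2BGR)[60:260,140:380].repeat(3,0).repeat(3,1))
```

```text
167.71423272951031 [0.5018 0.0767 0.169 ] [ 0.67  0.26 -1.02  1.81  0.24  1.2   0.93] [ 0.85  0.03 -0.03] [1.47 2.63 2.13]
```

View pics/s3.png

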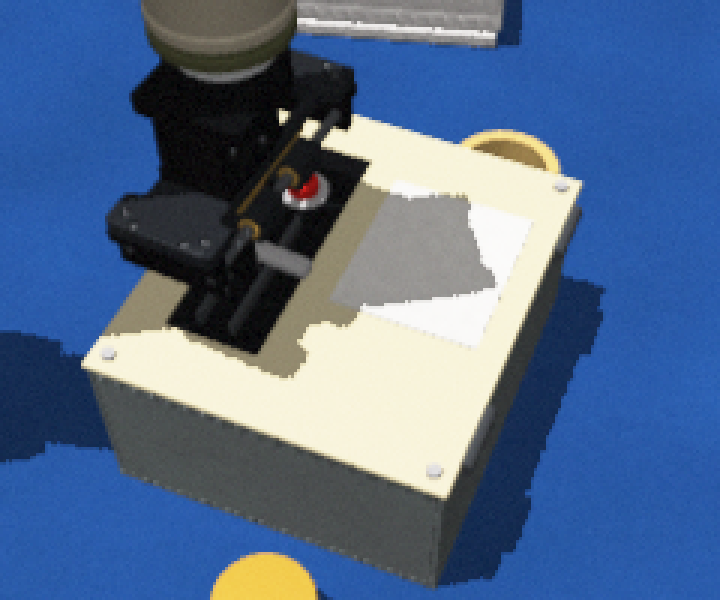

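The crop shows the bar turned across the walls, with its far end at about (285,262), and the cover still held down by the grip. I'll finish the turn, follow the cover up with a lighter grip, then let go.

carry_out([
  [0, 0, 0, 0, 0, -0.4],
  [0, 0, 0, 0, 0, 0],
  [0, 0, 0, 0, 0, 0],
])

```text
time: 12.2
ee_pos: [0.5018, 0.0767, 0.1689]
eef_rot: [0.079, 0.997, 0.0, 0.001]
ft_force: [1.9, 4.7, 2.1]
width: 0.0133
grip_force: 55.1
```

carry_out([
  [0, 0, -0.1, 0, 0, 0],
  [0, 0, -0.1, 0, 0, 0],
  [0, 0, -0.1, 0, 0, 0],
  [0, 0, -0.1, 0, 0, 0],
  [0, 0, -0.1, 0, 0, 0],
  [0, 0, -0.1, 0, 0, 0],
  [0, 0, -0.1, 0, 0, 0],
  [0, 0, -0.1, 0, 0, 0],
  [0, 0, 0, 0, 0, 0],
], force=12)

```text
time: 13.32
ee_pos: [0.5047, 0.0764, 0.2021]
eef_rot: [0.079, 0.997, 0.001, 0.004]
ft_force: [14.7, 5.2, -3.0]
width: 0.0141
grip_force: 12.0
```

carry_out([
  [0, 0, 0, 0, 0, 0],
  [0, 0, -0.2, 0, 0, 0],
  [0, 0, -0.6, 0, 0, 0],
  [0, 0, -0.8, 0, 0, 0],
  [0, 0, -0.8, 0, 0, 0],
  [0, 0, -0.8, 0, 0, 0],
  [0, 0, -0.8, 0, 0, 0],
  [0, 0, 0, 0, 0, 0],
  [0, 0, 0, 0, 0, 0],
], fingers=45)

```text
time: 14.45
ee_pos: [0.501, 0.0758, 0.36]
eef_rot: [0.078, 0.997, -0.0, -0.001]
ft_force: [1.2, 0.1, -0.0]
width: 0.045
grip_force: 0.0
```

Run:
```python
from h import *
s=read_state(); print(np.round(s["ee_pos"],4),np.round(s["ft_force"],2),s["width"])
c=viewer.camera("wrist"); save("w4",c); d=viewer.camera("side"); save("d4",d)
cv2.imwrite("pics/b4.png",cv2.resize(cv2.cvtColor(np.hstack([c["pixels"],d["pixels"]]),cv2.COLOR_RGB2BGR),(800,300)))
P=cloud(c); q=P[...,:2]-[.51,.076]; k=(np.hypot(q[...,0],q[...,1])<.065)&(c["range_z"]>0)&(P[...,2]<.26)
# plate/cover plane from dark pixels & cream pixels
h=cv2.cvtColor(c["pixels"],cv2.COLOR_RGB2HSV)
Q=P[(c["range_z"]>0)&(abs(P[...,0]-.6)<.1)&(abs(P[...,1]-.1)<.1)&(P[...,2]>.1)&(P[...,2]<.22)&(h[...,2]>120)]
A=np.c_[Q[:,:2],np.ones(len(Q))]; co=np.linalg.lstsq(A,Q[:,2],rcond=None)[0]; print("plane",co,len(Q),"tilt",np.hypot(*co[:2]))
hz=P[...,2]-(P[...,:2]@co[:2]+co[2]); m=k&(hz>.022)&(hz<.06)
print(m.sum(),np.percentile(hz[m],[10,50,90]),cv2.minAreaRect(P[m][:,:2].astype(np.float32)))
```

```text
[0.501  0.0758 0.36  ] [ 1.19  0.1  -0.02] 0.045011222806145744
plane [-0.3066687   0.04202527  0.34192937] 10652 tilt 0.3095348366453235
1369 [0.03230988 0.03517384 0.03751715] ((0.516772449016571, 0.07447753846645355), (0.01339241024106741, 0.09369692951440811), 80.52264404296875)
```

View pics/b4.png

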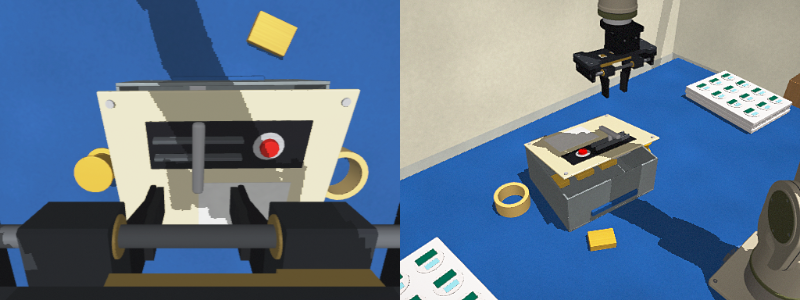

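The left view shows the bar turned square across the plate, from (198,125) to (200,192). The right view shows the cover ajar and the three loose things where they were. The bar lies at 170.5° against 81.5° at the start, so it has turned about 89°. The arm is clear, so I'll hand in.

```bash
python3 -c "
from bench import r
print(r.close_job())"
```

```text
the job is handed in; nothing more can be done
None
```

The job is handed in: the handle popped up after a press of about 7 N and was turned about 89°, the cover stands ajar, the arm is clear, and the loose things looked unmoved; no verdict came back.

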